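# Work the jammed packing wedge out of the slide clamp

## Robot

A 6-joint arm with a two-finger parallel gripper is mounted at the origin on the work surface. World frame = base frame: x ahead of the robot, y to its left, z up, the work surface at z = 0. Lengths are in m, angles in rad, forces in N, time in s.
With the tool pointing down it reaches from about 0.25 to 0.725 m from the base axis. Payload 9.7 kg.
Tool frame: the origin (TCP) lies on the centre line of the jaws, within the pads' length; the fingertips stand 17 mm ahead of it and the grasp point (between the pads) lies 2 mm behind it; z points along the fingers, y is the direction in which the jaws open and shut (so a half turn about z gives the same grasp; the last joint's range is limited). The gripper opens to 85 mm and grips with 20 to 120 N. Pads are 22 mm wide; open, the fingers measure 114 mm over their backs; the gripper's body (76 mm by 85 mm) begins 54 mm behind the grasp point. The pads swing forward as they close: fully open they stand 13 mm farther back than shut.
Start: joints at [1.222, 0.087, 0.176, 1.66, 0, 1.571], TCP at [0.188, 0.517, 0.248] pointing down, gripper open.
Joint ranges: [-3.13, 3.13], [-0.85, 1.81], [-1.15, 1.24], [-2.2, 2.28], [-1.44, 1.52], [-3.14, 3.14]. Speed limits (rad/s): [2.22, 2.22, 2.57, 3.14, 3.14, 3.14].

## Interface

Orientations are given as a 3x3 rotation matrix whose columns are the frame's x, y, z axes.
In Python, from cell import robot gives the robot as it stands.
- The arm moves only by the tool drive_tool, never from a script. Its arguments are lists of equal length, an entry for each row: "translation": the shift along the tool's x, y, z in cm, a list of three; "turn": the turn about the tool's z in rad; "hand": the opening, from 0 (shut) to 1 (fully open). A call has 1 to 20 rows; each row is the pose to reach, as a shift and turn from the pose commanded when the call began, along the tool's axes at that moment; what a row does not reach only later rows make up. A row lasts 1/12 s, in which the tool goes at most 41.7 mm and 7.16 degrees, less where a joint would pass 70% of its speed; a pose out of reach is approached as far as the arm can. A call with a gripper value outside its range is refused whole. The fingers move at their own pace and stop on an object; the grip force is fixed at half the most. Time passes only in rows, so rows that repeat a pose let the fingers close. It gives the time, the measured TCP pose, the force and the opening at its end, in the units of the state.
- robot.read_state(): the state, without advancing time (a new reading comes with each control period).
- robot.capture(name): name is "scene" or "side" or "wrist"; returns a dict with "img" (480x640x3 uint8, red, green, blue), "K" (3x3 intrinsics, pixels), "rvec" (rotation vector, rad) and "tvec" (3), from world to camera coordinates, as OpenCV has them. Camera axes: x right, y down, z forward; pixel columns grow to the right and rows downward; lengths in m; the calibration is good to about 2 mm. A picture is of the moment at which its call begins. There is no depth.
- robot.sign_off(): hands the job in, once; it reports no verdict.
The state is a dict: "clock": time; "q": joint angles; "joint_vel": joint speeds; "joint_torque": joint torques, N m; "eef_pos": TCP position; "tool_rot": TCP orientation; "force": force on the tool from outside, world axes, zero at the start; "wrist_torque": the same for the moment, N m; "gripper_width": finger opening in m.
Only numpy, scipy, OpenCV 4.12 (cv2) and the standard library are available. Lean on these libraries where they do the work, as an engineer would, in place of code of your own. Each camera call takes 0.05 s, during which the arm holds its last target.

## Task

A yellow wedge is jammed under the sprung clamp of the orange slide. Work it out backwards with small alternating side pulls, never dragging the slide more than 8 mm from its setting, so that the clamp comes down on the boring bar. Once the clamp is down, push the red lock lever fully over, and leave the wedge lying flat, grip upward, in the blue tray.

Things in the scene. Friction and masses are not known exactly. Their poses are not given: they have to be found in the camera images.
- base: Fixed dark steel bed of the fixture, 220 (x) x 130 (y) x 34 mm; origin under its centre, on the bench. The orange slide runs on it along the bed's x axis; the slide is 170 (x) x 150 (y) mm, its flat top 60 mm above the bench. The wedge comes out along the bed's -x (roughly towards the robot).
- slide (a joint): Travel of the orange slide along the bed's x axis (m): 0 at the start, its setting; negative when dragged the way the wedge comes out. Rigid sideways, it gives way along x at 4 to 5 N, to a quick yank as well. A straight pull on the wedge takes 18 to 26 N and drags it; while the thin end is being swung sideways (about 0.15 rad each way fits between the cheeks) a small outward pull is enough.
- clamp (a joint): Height of the dark sprung clamp jaw (m): 0 = propped up by the wedge, 0.006 = fully down on the boring bar. Its spring (about 17 N on the wedge) brings it down by itself once the wedge is out.
- lock (a joint): Red lock lever on the slide (rad): 0 = leaning 0.5 rad from upright to the outside (bed's -y), 1.0 = fully over, leaning 0.5 rad towards the bed's +y, over the clamp. It starts at 0 to 0.15, needs about 1 N at its ball and stays where it is left.
- lock_tip (a point): Centre of the ball (26 mm diameter) on the end of the red lock lever, which is 70 mm long from its pivot; the pivot axis runs along the bed's x axis. Fingers can push the ball from its outer side (bed's -y).
- wedge: Yellow steel wedge, 110 mm long (x), 30 mm wide (y), 0.2 kg. Origin in the middle of its flat underside. Thin end at +x (7 mm), rising 1 in 10 to 15 mm at the back. Upright grip block centred at x = -40 mm: 30 (x) x 18 (y) mm, 15 to 54 mm above the underside. At the start it points along the bed's +x, its thin end 29 to 32 mm under the clamp nose.
- blue_tray: Fixed open blue tray, 166 (x) x 80 (y) x 22 mm high, walls and floor 4 mm. Origin under its centre. It stands left or right of the fixture; a grey tray of the same size with two bushes in it stands on the other side.
- clamp_nose (a point): Point on the slide's flat top, under the front edge of the clamp, 60 mm above the bench. From here the clamp nose presses on the wedge over 32 mm along the bed's +x, in a 40 mm wide channel between two orange cheeks that reach 70 mm along +x and 100 mm above the bench. The clamp's knob, the highest point, is 25 mm along +x from here, 114 mm above the bench.
There are look-alikes about, which are no part of the job. Of the things shaped like the blue_tray, the blue one is meant.

How it is judged:
On the way:
1. the wedge is out and the clamp has come fully down, with the lock lever not yet thrown (value of joint clamp above 0.005 m and x of wedge in the frame of base below -0.07 m and value of joint lock below 0.4 rad), for 0.2 s.
At the end, for the whole second after the job is handed in: The clamp is down (over 5 of its 6 mm), the lock lever is over (more than 0.85 rad), and the wedge rests flat and upright on the floor of the blue tray, wholly inside its walls, at rest (value of joint clamp above 0.005 m and value of joint lock above 0.85 rad and x of wedge in the frame of blue_tray between -0.032 and 0.032 m and y of wedge in the frame of blue_tray between -0.026 and 0.026 m and height (world z) of wedge below 0.008 m and angle between wedge's own z axis and vertical below 0.08 rad and linear speed of wedge below 0.02 m/s); the robot touches nothing.
It fails at once if the slide was dragged more than 8 mm from its setting (value of joint slide above 0.008 m or value of joint slide below -0.008 m).
It also fails if it takes over 67 s, if anything falls off the work surface, if the arm or the gripper's body presses on something with over 40 N, if the wrist force passes 120 N, or if a joint passes its speed limit or range.

## Working session

There is one attempt and no reset: what is moved stays moved. The work goes in short steps, Python scripts to look and compute and a tool call to move; the robot and the scene stay as the last step left them, time stands still between calls to the robot, and variables do not carry over. Pictures are saved under pics/ and viewed, and the job is handed in when it is done.

Besides the shell and the picture viewer there is one more tool, called after "Call:" by a JSON object that holds its "name" and its "arguments". drive_tool: Moves the arm, as the interface text tells. Its arguments: {"type":"object","properties":{"translation":{"type":"array","items":{"type":"array","items":{"type":"number"}}},"turn":{"type":"array","items":{"type":"number"}},"hand":{"type":"array","items":{"type":"number"}}},"required":["translation","turn","hand"]}

```bash
ls; mkdir -p pics; python3 - <<'E'
from cell import robot
import cv2
s=robot.read_state();print({k:(v if not hasattr(v,'round') else v) for k,v in s.items()})
for n in ["scene","side","wrist"]:
    c=robot.capture(n);cv2.imwrite(f"pics/{n}0.png",c["img"][:,:,::-1]);print(n,c["K"],c["rvec"],c["tvec"])
E
```

```text
pics
{'clock': 0.0, 'q': array([1.22200115e+00, 8.74675783e-02, 1.75152416e-01, 1.65980652e+00,
       3.20884057e-06, 1.57081026e+00]), 'joint_vel': array([-0.00108394, -0.00190852, -0.00067876, -0.0002689 , -0.00036335,
       -0.00048221]), 'joint_torque': array([-2.89028038e-03, -5.20390964e+01,  4.64801073e+01,  1.63639878e-02,
       -1.55640428e-04,  2.16371539e-06]), 'eef_pos': array([0.1879011 , 0.51669167, 0.24758831]), 'tool_rot': array([[-9.39780399e-01,  3.41778573e-01, -4.55976048e-04],
       [ 3.41778877e-01,  9.39779575e-01, -1.24445077e-03],
       [ 3.19037024e-06, -1.32535342e-03, -9.99999122e-01]]), 'force': array([-0.03324287, -0.1022108 , -0.00082839]), 'wrist_torque': array([-0.03444597, -0.00153011,  0.00381473]), 'gripper_width': 0.08553135534494338}
scene [[469.27106952   0.         314.75845417]
 [  0.         469.27106952 239.69015695]
 [  0.           0.           1.        ]] [ 1.09707705  2.48617051 -0.92739596] [ 0.41904535 -0.13327348  1.57121125]
side [[453.64895331   0.         315.12123263]
 [  0.         453.64895331 236.51642406]
 [  0.           0.           1.        ]] [ 2.02981901 -0.64052062  0.38347277] [-0.46065592  0.16570431  0.86927234]
wrist [[338.87631029   0.         319.93916456]
 [  0.         338.87631029 239.6726814 ]
 [  0.           0.           1.        ]] [-2.38264027 -1.66796357 -0.22819877] [-0.54967346 -0.03442856  0.37842425]
```

View pics/scene0.png

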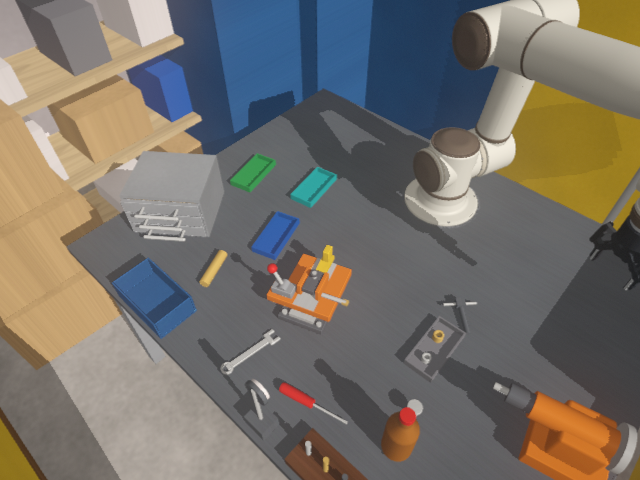

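View pics/side0.png

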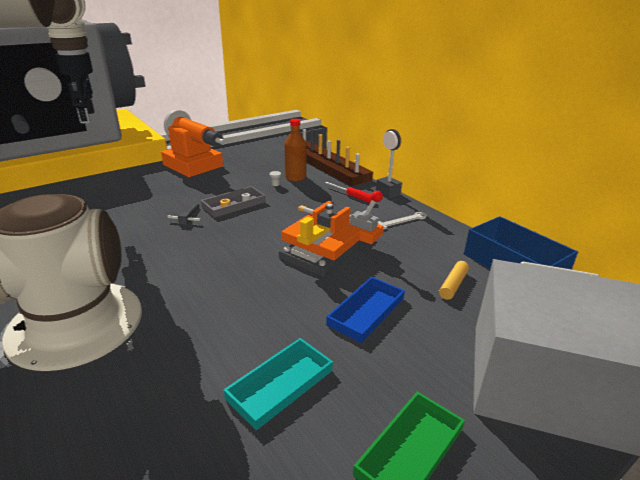

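View pics/wrist0.png

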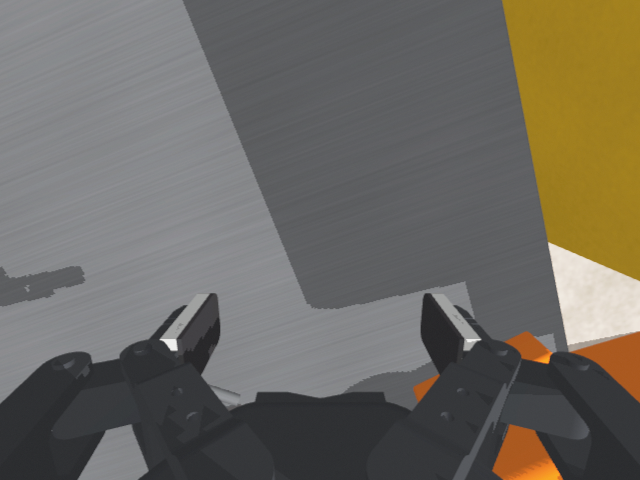

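The scene image shows the orange fixture at about (310,285), with the yellow grip at (327,255) and the red lever ball at (272,268). There are four tray candidates: blue (275,235), teal (315,187), green (252,172), and a larger navy bin (153,295). The blue one at (275,235) fits, because it is blue, sits beside the fixture and lies opposite the grey tray with bushes at (435,347). I'll enlarge to confirm.

```bash
python3 - <<'E'
import cv2
a=cv2.imread("pics/scene0.png")[200:340,220:400];cv2.imwrite("pics/sc_crop.png",cv2.resize(a,(771,600),interpolation=cv2.INTER_CUBIC))
a=cv2.imread("pics/side0.png")[190:350,260:440];cv2.imwrite("pics/si_crop.png",cv2.resize(a,(675,600),interpolation=cv2.INTER_CUBIC))
E
```

```text
(no output)
```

View pics/sc_crop.png

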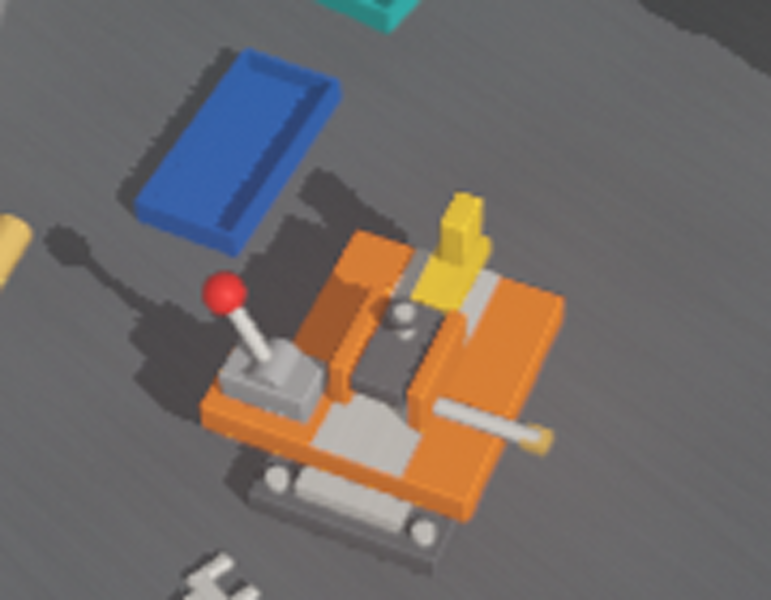

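View pics/si_crop.png

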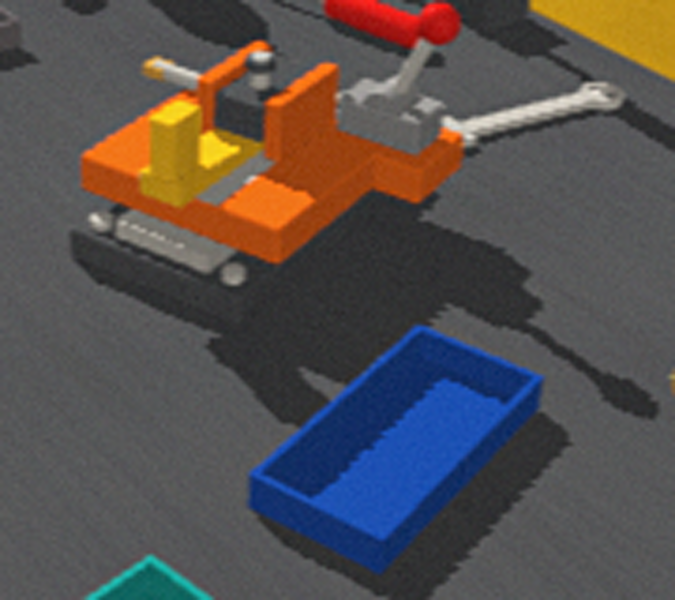

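```bash
cat > h.py <<'E'
import numpy as np, cv2
from cell import robot
def cap(n,f=None):
    c=robot.capture(n)
    if f: cv2.imwrite("pics/"+f,c["img"][:,:,::-1])
    return c
def proj(c,P): return cv2.projectPoints(np.float64(P).reshape(-1,3),c["rvec"],c["tvec"],c["K"],None)[0][:,0]
def plane(c,uv,z):
    R=cv2.Rodrigues(c["rvec"])[0];o=-R.T@c["tvec"].ravel()
    uv=np.float64(uv).reshape(-1,2);d=np.c_[uv,np.ones(len(uv))]@np.linalg.inv(c["K"]).T@R
    return o+d*((z-o[2])/d[:,2])[:,None]
def tri(c1,u1,c2,u2):
    P=[c["K"]@np.c_[cv2.Rodrigues(c["rvec"])[0],c["tvec"].ravel()] for c in(c1,c2)]
    X=cv2.triangulatePoints(P[0],P[1],np.float64(u1).reshape(2,1),np.float64(u2).reshape(2,1));return (X[:3]/X[3]).ravel()
E
python3 - <<'E'
from h import *
np.set_printoptions(precision=4,suppress=True)
a=cap("scene");b=cap("side")
S=lambda L:np.float64(L)/4.283+[220,200]
T=lambda L:np.float64(L)/3.75+[260,190]
print("slide scene",plane(a,S([(360,231),(563,298),(470,492),(205,404)]),.06)) 
print("slide side",plane(b,T([(82,157),(277,238)]),.06))
print("tray scene",plane(a,S([(245,50),(341,82),(235,240),(136,207)]),.022))
print("tray side",plane(b,T([(420,326),(543,378),(382,545),(250,478)]),.022))
print("ball",tri(a,S((224,293)),b,T((438,24))))
print("knob",tri(a,S((404,313)),b,T((261,62))))
print("grip", plane(a,S([(460,193),(486,200),(470,240),(441,235)]),.114))
print("grip", plane(b,T([(175,97),(200,107),(178,120),(148,110)]),.114))
E
```

```text
slide scene [[ 0.5078 -0.1432  0.06  ]
 [ 0.4597 -0.0063  0.06  ]
 [ 0.6104  0.0458  0.06  ]
 [ 0.6741 -0.1195  0.06  ]]
slide side [[ 0.4587 -0.0148  0.06  ]
 [ 0.5024 -0.1574  0.06  ]]
tray scene [[ 0.4173 -0.3498  0.022 ]
 [ 0.3927 -0.2732  0.022 ]
 [ 0.5502 -0.2239  0.022 ]
 [ 0.5763 -0.297   0.022 ]]
tray side [[ 0.5505 -0.2314  0.022 ]
 [ 0.5738 -0.3064  0.022 ]
 [ 0.4149 -0.3566  0.022 ]
 [ 0.3916 -0.2815  0.022 ]]
ball [ 0.6465 -0.1233  0.1446]
knob [ 0.5671 -0.0502  0.1107]
grip [[ 0.4721 -0.0858  0.114 ]
 [ 0.4653 -0.0694  0.114 ]
 [ 0.4969 -0.0553  0.114 ]
 [ 0.5062 -0.0716  0.114 ]]
grip [[ 0.4941 -0.0652  0.114 ]
 [ 0.4992 -0.0838  0.114 ]
 [ 0.4794 -0.0896  0.114 ]
 [ 0.4717 -0.0697  0.114 ]]
```

```bash
python3 - <<'E'
from h import *
np.set_printoptions(precision=4,suppress=True)
c=cap("wrist");s=robot.read_state()
R=cv2.Rodrigues(c["rvec"])[0];o=-R.T@c["tvec"].ravel()
T=s["tool_rot"]
print("cam in tool",T.T@(o-s["eef_pos"]),"axes in tool",(R@T).round(3))
# goal hover over grip/fixture: TCP at target
for g in ([.44,-.085,.25],[.4855,-.0735,.2]):
    print((T.T@(np.array(g)-s["eef_pos"]))*100)
E
```

```text
cam in tool [ 0.0687  0.0001 -0.1254] axes in tool [[-0.001  1.    -0.   ]
 [-0.963 -0.001 -0.27 ]
 [-0.27  -0.     0.963]]
[-44.2555 -47.9424  -0.1721]
[-48.1384 -45.3042   4.8268]
```

Call:
{"name": "drive_tool", "arguments": {"translation": [[-51.8,-42.3,0],[-51.8,-42.3,0],[-51.8,-42.3,0],[-51.8,-42.3,0],[-51.8,-42.3,0],[-51.8,-42.3,0],[-51.8,-42.3,0],[-51.8,-42.3,0],[-51.8,-42.3,0],[-51.8,-42.3,0],[-51.8,-42.3,0],[-51.8,-42.3,0],[-51.8,-42.3,0],[-51.8,-42.3,0],[-51.8,-42.3,0],[-51.8,-42.3,0],[-51.8,-42.3,0],[-51.8,-42.3,0],[-51.8,-42.3,0],[-51.8,-42.3,0]], "turn": [-0.67,-0.67,-0.67,-0.67,-0.67,-0.67,-0.67,-0.67,-0.67,-0.67,-0.67,-0.67,-0.67,-0.67,-0.67,-0.67,-0.67,-0.67,-0.67,-0.67], "hand": [0.6,0.6,0.6,0.6,0.6,0.6,0.6,0.6,0.6,0.6,0.6,0.6,0.6,0.6,0.6,0.6,0.6,0.6,0.6,0.6]}}

```text
clock: 1.97
eef_pos: [0.5299, -0.0573, 0.2482]
tool_rot: [[-0.949, -0.316, -0.0], [-0.316, 0.949, 0.0], [0.0, 0.0, -1.0]]
force: [1.0, 0.5, -0.6]
gripper_width: 0.051
```

```bash
python3 - <<'E'
from h import *
np.set_printoptions(precision=4,suppress=True)
s=robot.read_state();print(s["clock"],s["eef_pos"],s["tool_rot"],s["q"],s["gripper_width"])
c=cap("wrist","w1.png")
E
```

```text
1.9667 [ 0.5299 -0.0573  0.2482] [[-0.9489 -0.3157 -0.0004]
 [-0.3157  0.9489  0.0002]
 [ 0.0003  0.0004 -1.    ]] [-0.1078  0.0463  0.133   1.6579  0.0002 -0.429 ] 0.05098931118966391
```

View pics/w1.png

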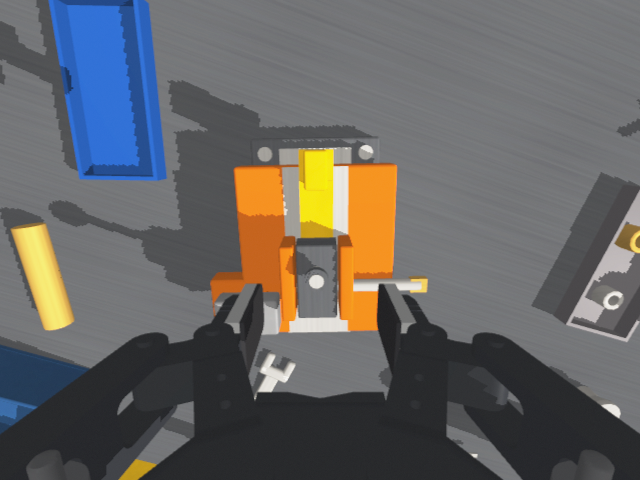

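The wrist view shows the slide's top face from (235,168) to (396,164), the wedge grip at (318,168), the clamp knob at (316,281) and the tray's near end at (122,178). I'll enlarge it.

```bash
python3 - <<'E'
import cv2
a=cv2.imread("pics/w1.png")[130:340,205:435];a=cv2.resize(a,None,fx=2.8,fy=2.8,interpolation=cv2.INTER_CUBIC);cv2.imwrite("pics/w1c.png",a)
a=cv2.imread("pics/w1.png")[0:190,40:180];a=cv2.resize(a,None,fx=3,fy=3,interpolation=cv2.INTER_CUBIC);cv2.imwrite("pics/w1t.png",a)
E
```

```text
(no output)
```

View pics/w1c.png

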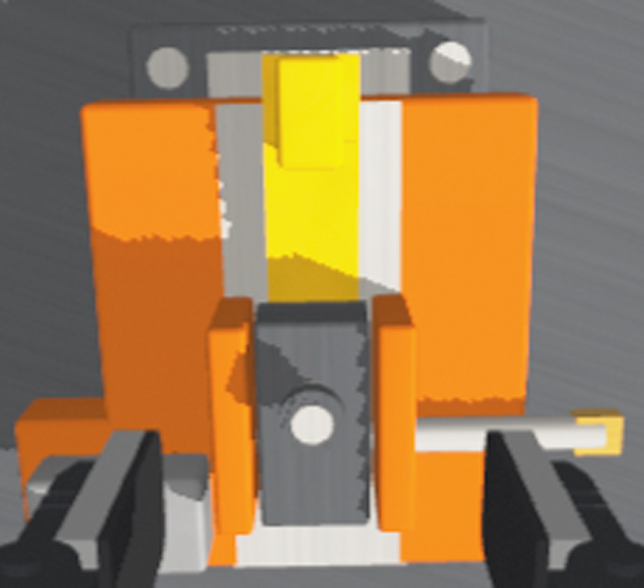

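View pics/w1t.png

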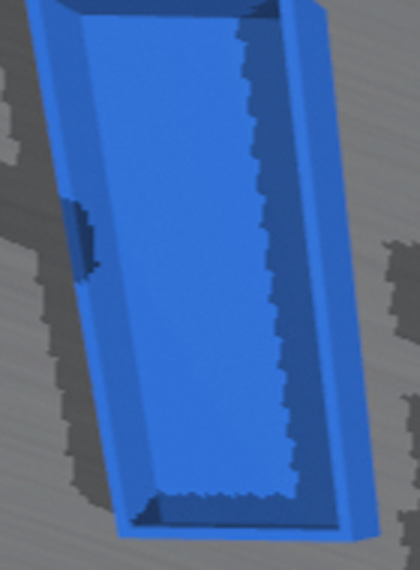

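```bash
cat > m.py <<'E'
from h import *
np.set_printoptions(precision=4,suppress=True)
c=cap("wrist");s=robot.read_state()
W=lambda L:np.float64(L)/2.8+[205,130]
sl=plane(c,W([(83,105),(536,96),(527,400)]),.06);print("slide corners",sl,np.linalg.norm(sl[1]-sl[0]))
d=sl[1]-sl[0];print("yaw from -x edge",np.arctan2(-d[0],d[1])); d=sl[2]-sl[1];print("yaw right edge",np.arctan2(d[1],d[0]))
g=plane(c,W([(280,57),(345,57),(341,168),(281,168)]),.114);print("grip",g,g.mean(0))
ch=plane(c,W([(252,325),(373,325)]),.1);print("cheek inner",ch, np.linalg.norm(ch[1]-ch[0]))
ch=plane(c,W([(217,105),(402,100)]),.06);print("channel strip",ch,ch.mean(0))
w=plane(c,W([(263,180),(358,180),(267,255),(358,255)]),[.072]*1);print("wedge edges",w,w[:2].mean(0),w[2:].mean(0),np.linalg.norm(w[1]-w[0]))
k=plane(c,W([(312,425)]),.114);print("knob",k)
T=lambda L:np.float64(L)/3+[40,0]
t=plane(c,T([(117,537),(356,540),(285,0),(28,0)]),.022);print("tray",t)
d=t[2]-t[1];print(np.arctan2(-d[1],-d[0]));d=t[3]-t[0];print(np.arctan2(-d[1],-d[0]))
E
python3 m.py
```

```text
slide corners [[ 0.5082 -0.1454  0.06  ]
 [ 0.4591 -0.0071  0.06  ]
 [ 0.5578  0.0291  0.06  ]] 0.1467481903561791
yaw from -x edge 0.3407916964820799
yaw right edge 0.3520199783584264
grip [[ 0.4721 -0.0875  0.114 ]
 [ 0.4667 -0.0712  0.114 ]
 [ 0.4948 -0.0628  0.114 ]
 [ 0.5    -0.0783  0.114 ]] [ 0.4834 -0.0749  0.114 ]
cheek inner [[ 0.5496 -0.0722  0.1   ]
 [ 0.5381 -0.0376  0.1   ]] 0.036475974994543636
channel strip [[ 0.4945 -0.1042  0.06  ]
 [ 0.474  -0.0478  0.06  ]] [ 0.4842 -0.076   0.06  ]
wedge edges [[ 0.5111 -0.0826  0.072 ]
 [ 0.5016 -0.0539  0.072 ]
 [ 0.534  -0.074   0.072 ]
 [ 0.5247 -0.0459  0.072 ]] [ 0.5064 -0.0682  0.072 ] [ 0.5294 -0.06    0.072 ] 0.030261265327000533
knob [[ 0.5691 -0.0466  0.114 ]]
tray [[ 0.5751 -0.3023  0.022 ]
 [ 0.5503 -0.2245  0.022 ]
 [ 0.3984 -0.2758  0.022 ]
 [ 0.4228 -0.3489  0.022 ]]
0.3256859818131102
0.29694879967459314
```

```bash
cat > m2.py <<'E'
from h import *
np.set_printoptions(precision=4,suppress=True)
c=cap("wrist");I=cv2.GaussianBlur(c["img"],(3,3),0).astype(float)
def edge(ch,x0,x1,rows,z,name):
    P=[]
    for y in rows:
        g=np.abs(np.diff(ch[y,x0:x1]));i=g.argmax()
        if g[i]<15: continue
        j=slice(max(i-2,0),i+3);x=x0+.5+(np.arange(len(g))[j]*g[j]).sum()/g[j].sum();P.append((x,y))
    P=np.array(P);X=plane(c,P,z)[:,:2]
    vx,vy,px,py=cv2.fitLine(X.astype(np.float32),cv2.DIST_HUBER,0,1e-4,1e-4).ravel()
    if vx<0:vx,vy=-vx,-vy
    r=np.abs((X-[px,py])@[-vy,vx]);print(name,len(P),"yaw %.4f"%np.arctan2(vy,vx),"pt",px,py,"res mm %.2f"%(r.mean()*1e3))
    return np.arctan2(vy,vx),np.array([px,py])
sat=I.max(2)-I.min(2);bl=I[:,:,2];rb=I[:,:,0]-I[:,:,2]
E={}
E['sl']=edge(sat,225,252,range(175,265),.06,"slide L")
E['sr']=edge(sat,380,405,range(170,268),.06,"slide R")
E['wl']=edge(sat,290,309,range(195,230),.07,"wedge L")
E['wr']=edge(sat,325,340,range(195,225),.07,"wedge R")
E['gl']=edge(I[:,:,0],301,311,range(156,185),.114,"grip L")
E['gr']=edge(I[:,:,0],322,335,range(156,185),.114,"grip R")
E['cl']=edge(sat,288,301,range(248,315),.1,"cheek L in")
E['cr']=edge(sat,330,344,range(248,315),.1,"cheek R in")
y=.335;n=np.array([-np.sin(y),np.cos(y)])
for k,(a,p) in E.items(): print(k,"lat at yaw .335: %.4f"%(p@n), "lon %.4f"%(p@[np.cos(y),np.sin(y)]))
E
python3 m2.py
```

```text
slide L 90 yaw 0.3377 pt 0.560169 -0.12889276 res mm 0.05
slide R 98 yaw 0.3390 pt 0.5109309 0.011160048 res mm 0.05
wedge L 35 yaw 0.3359 pt 0.5255913 -0.0779682 res mm 0.05
wedge R 30 yaw 0.3300 pt 0.520016 -0.048183985 res mm 0.06
grip L 26 yaw 0.3478 pt 0.4850238 -0.084180504 res mm 0.08
grip R 10 yaw 0.3324 pt 0.47263718 -0.06547289 res mm 0.00
cheek L in 67 yaw 0.3187 pt 0.58114934 -0.0623296 res mm 0.39
cheek R in 67 yaw 0.3497 pt 0.56838757 -0.026762476 res mm 0.29
sl lat at yaw .335: -0.3059 lon 0.4867
sr lat at yaw .335: -0.1574 lon 0.4862
wl lat at yaw .335: -0.2464 lon 0.4707
wr lat at yaw .335: -0.2165 lon 0.4753
gl lat at yaw .335: -0.2390 lon 0.4304
gr lat at yaw .335: -0.2172 lon 0.4248
cl lat at yaw .335: -0.2499 lon 0.5284
cr lat at yaw .335: -0.2121 lon 0.5280
```

Call:
{"name": "drive_tool", "arguments": {"translation": [[3,-0.2,0],[4.97,-0.38,0],[4.97,-0.38,3],[4.97,-0.38,6],[4.97,-0.38,8.5],[4.97,-0.38,8.5],[4.97,-0.38,8.5]], "turn": [-0.01,-0.0165,-0.0165,-0.0165,-0.0165,-0.0165,-0.0165], "hand": [0.6,0.6,0.6,0.6,0.6,0.6,0.6]}}

```text
clock: 2.7
eef_pos: [0.4835, -0.0762, 0.1632]
tool_rot: [[-0.943, -0.332, -0.001], [-0.332, 0.943, 0.0], [0.001, 0.001, -1.0]]
force: [0.6, -0.2, 1.0]
gripper_width: 0.0513
```

```bash
python3 - <<'E'
from h import *
np.set_printoptions(precision=4,suppress=True)
s=robot.read_state();print(s["clock"],s["eef_pos"],s["tool_rot"],s["force"])
cap("wrist","w2.png")
E
```

```text
2.7 [ 0.4835 -0.0762  0.1632] [[-0.9432 -0.3323 -0.0015]
 [-0.3323  0.9432  0.0003]
 [ 0.0013  0.0007 -1.    ]] [ 0.5788 -0.2315  0.9549]
```

View pics/w2.png

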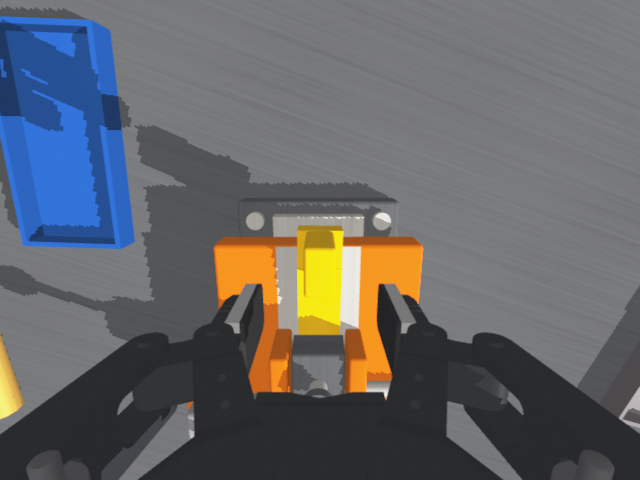

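The wrist view shows the grip block (303–341, centre about 321) centred between the pads (about 243–397, centre 320). Next I descend and close.

Call:
{"name": "drive_tool", "arguments": {"translation": [[0,0,2.5],[0,0,5],[0,0,6.5],[0,0,6.5],[0,0,6.5],[0,0,6.5],[0,0,6.5],[0,0,6.5],[0,0,6.5],[0,0,6.5],[0,0,6.5],[0,0,6.5]], "turn": [0,0,0,0,0,0,0,0,0,0,0,0], "hand": [0.6,0.6,0.6,0.6,0.45,0.35,0.25,0.15,0.1,0.1,0.1,0.1]}}

```text
clock: 3.75
eef_pos: [0.4852, -0.077, 0.1004]
tool_rot: [[-0.943, -0.331, 0.003], [-0.331, 0.943, -0.0], [-0.003, -0.001, -1.0]]
force: [-1.2, 0.7, 5.9]
gripper_width: 0.0172
```

```bash
python3 - <<'E'
from h import *
np.set_printoptions(precision=4,suppress=True)
s=robot.read_state();print(s["clock"],s["eef_pos"],s["tool_rot"],s["force"],s["wrist_torque"],s["gripper_width"])
c=cap("wrist","w3.png")
E
```

```text
3.75 [ 0.4852 -0.077   0.1004] [[-0.9435 -0.3315  0.003 ]
 [-0.3315  0.9435 -0.0001]
 [-0.0028 -0.0011 -1.    ]] [-1.2488  0.7138  5.8642] [0.3085 0.2415 0.0492] 0.01721012122408138
```

View pics/w3.png

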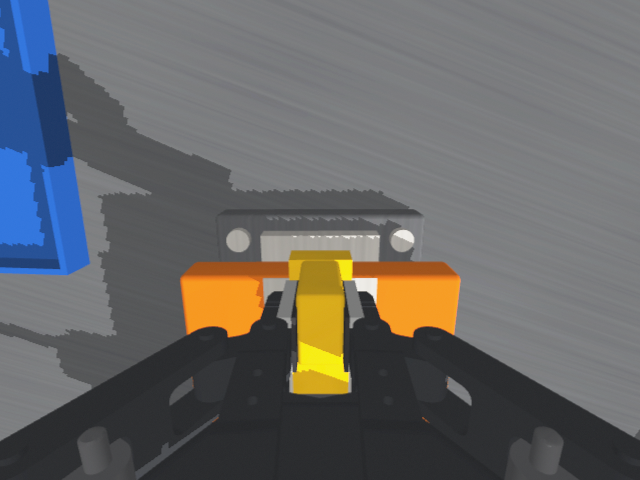

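Call:
{"name": "drive_tool", "arguments": {"translation": [[0,0,-0.1],[0,0,-0.15],[0,0,-0.15],[0.02,0,-0.15],[0.04,0,-0.15],[0.06,0,-0.15],[0.08,0,-0.15]], "turn": [0,0.02,0.045,0,-0.045,0,0.045], "hand": [0.1,0.1,0.1,0.1,0.1,0.1,0.1]}}

```text
clock: 4.38
eef_pos: [0.4838, -0.0764, 0.1005]
tool_rot: [[-0.958, -0.288, 0.001], [-0.288, 0.958, 0.002], [-0.002, 0.002, -1.0]]
force: [-1.0, 11.9, 3.4]
gripper_width: 0.0172
```

```bash
cat > st.py <<'E'
from h import *
import sys
np.set_printoptions(precision=4,suppress=True)
s=robot.read_state();R=s["tool_rot"];y=.338
A=np.array([[np.cos(y),np.sin(y)],[-np.sin(y),np.cos(y)]])
print("t %.2f"%s["clock"],"bedxy",A@s["eef_pos"][:2],"z %.4f"%s["eef_pos"][2],"yaw-bed %.4f"%(np.arctan2(-R[1,0],-R[0,0])-y),"F bed",A@s["force"][:2],s["force"][2],"tz",s["wrist_torque"][2],"w",s["gripper_width"])
if len(sys.argv)>1:
    c=cap("wrist",sys.argv[1]+".png")
E
python3 st.py w4
```

```text
t 4.38 bedxy [ 0.4311 -0.2325] z 0.1005 yaw-bed -0.0463 F bed [ 2.9621 11.5553] 3.368118595177044 tz 1.1648239896261816 w 0.017231389562617192
```

View pics/w4.png

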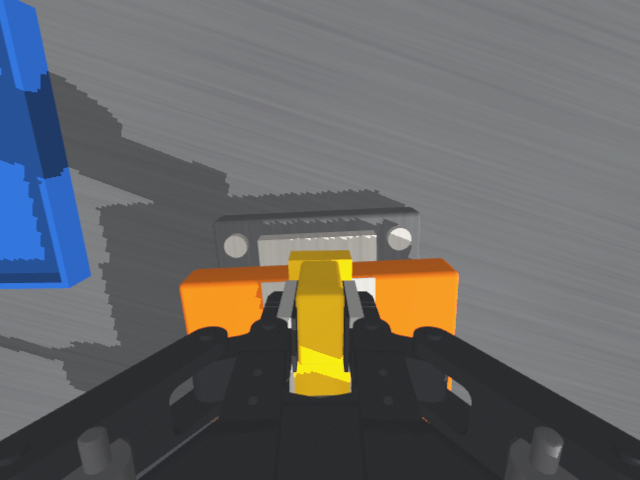

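```bash
cat >> st.py <<'E'
    I=cv2.GaussianBlur(c["img"],(3,3),0).astype(float);res=[]
    lon=np.arange(.415,.445,.0002)
    for lat in list(np.arange(-.3,-.27,.003))+list(np.arange(-.192,-.163,.003)):
        P=np.c_[np.c_[lon,np.full_like(lon,lat)]@A,np.full_like(lon,.06)]
        uv=proj(c,P).astype(np.float32);v=cv2.remap(I[:,:,1].astype(np.float32),uv[:,0].copy(),uv[:,1].copy(),cv2.INTER_LINEAR).ravel()
        g=np.convolve(np.gradient(v),np.ones(5)/5,'same');i=g[3:-3].argmax()+3
        res.append(lon[i])
    res=np.array(res)*1e3;print("slide edge L/R med mm",np.median(res[:10]),np.median(res[10:]),"all",res.round(1))
E
python3 st.py w4b
```

```text
t 4.43 bedxy [ 0.4311 -0.2322] z 0.1005 yaw-bed -0.0497 F bed [3.3588 6.6791] 1.7982383935483865 tz 0.8573488163523393 w 0.017140525061785112
slide edge L/R med mm 429.99999999999835 429.99999999999835 all [430.  430.2 430.  430.  430.2 430.  429.8 430.  430.  430.  429.8 430.2
 430.  429.8 429.8 430.  429.8 430.  430.  430.2]
```

```bash
cat >> st.py <<'E'
    lon=np.arange(.395,.418,.0002);res=[]
    for lat in np.arange(-.29,-.17,.005):
        P=np.c_[np.c_[lon,np.full_like(lon,lat)]@A,np.full_like(lon,.034)]
        uv=proj(c,P).astype(np.float32);v=cv2.remap(I[:,:,1].astype(np.float32),uv[:,0].copy(),uv[:,1].copy(),cv2.INTER_LINEAR).ravel()
        g=np.convolve(np.gradient(v),np.ones(7)/7,'same');i=g[6:-6].argmax()+6
        res.append(lon[i])
    res=np.array(res)*1e3;print("base edge med",np.median(res),res.round(1))
E
python3 st.py w4c
```

```text
t 4.48 bedxy [ 0.4311 -0.2322] z 0.1004 yaw-bed -0.0461 F bed [2.2629 6.8652] 2.124827420138934 tz 0.5817676832364345 w 0.01697860929917418
slide edge L/R med mm 429.99999999999835 429.8999999999984 all [430.  430.4 429.8 430.  429.8 429.8 430.  430.  429.8 430.2 429.8 429.8
 430.  429.6 429.8 429.8 430.6 430.2 430.  430. ]
base edge med 414.59999999999786 [402.8 412.4 411.2 412.6 402.8 415.  415.2 415.  412.  414.8 414.6 414.8
 414.6 414.6 414.8 414.6 414.6 414.8 414.6 403.6 413.2 411.6 413.4 404. ]
```

```bash
python3 -c "
import cv2
a=cv2.imread('pics/w4c.png')[190:300,170:470];cv2.imwrite('pics/w4d.png',cv2.resize(a,None,fx=2.6,fy=2.6,interpolation=cv2.INTER_CUBIC))"
```

```text
(no output)
```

View pics/w4d.png

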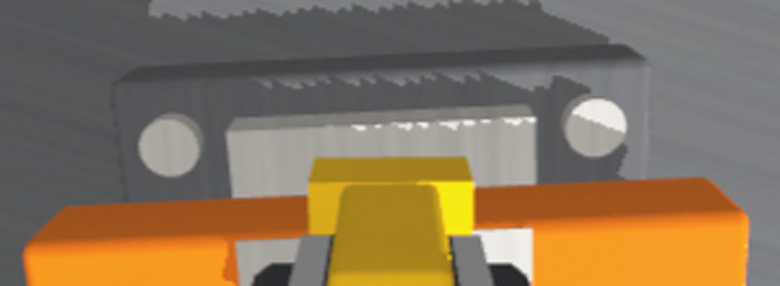

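Call:
{"name": "drive_tool", "arguments": {"translation": [[0.02,0,0],[0.04,0,0],[0.06,0,0],[0.08,0,0],[0.1,-0.01,0],[0.12,-0.01,0],[0.14,-0.01,0],[0.16,-0.01,0],[0.18,-0.01,0],[0.2,-0.01,0],[0.22,-0.01,0],[0.24,-0.01,0],[0.26,-0.01,0],[0.28,-0.01,0],[0.3,-0.01,0],[0.32,-0.01,0],[0.34,-0.02,0]], "turn": [-0.045,-0.09,-0.045,0,-0.045,-0.09,-0.045,0,-0.045,-0.09,-0.045,0,-0.045,-0.09,-0.045,0,-0.045], "hand": [0.1,0.1,0.1,0.1,0.1,0.1,0.1,0.1,0.1,0.1,0.1,0.1,0.1,0.1,0.1,0.1,0.1]}}

```text
clock: 5.95
eef_pos: [0.4809, -0.0782, 0.1005]
tool_rot: [[-0.945, -0.328, 0.001], [-0.328, 0.945, 0.0], [-0.002, -0.0, -1.0]]
force: [5.7, -6.6, -1.1]
gripper_width: 0.0173
```

```bash
python3 st.py w5
```

```text
t 5.95 bedxy [ 0.4278 -0.2332] z 0.1005 yaw-bed -0.0042 F bed [ 3.1835 -8.0715] -1.1444745854548923 tz -0.8710812574088036 w 0.01725203022874511
slide edge L/R med mm 429.8999999999984 429.8999999999984 all [429.8 429.8 430.  429.8 429.8 429.6 430.  430.  430.  430.  429.6 431.6
 429.8 429.8 430.4 430.2 430.6 430.  429.8 429.8]
base edge med 413.199999999998 [402.4 412.  410.2 412.4 402.4 411.8 411.8 412.  415.  414.8 414.6 414.6
 414.8 414.8 414.8 414.8 414.6 414.8 414.6 403.  413.  411.4 413.4 403.6]
```

View pics/w5.png

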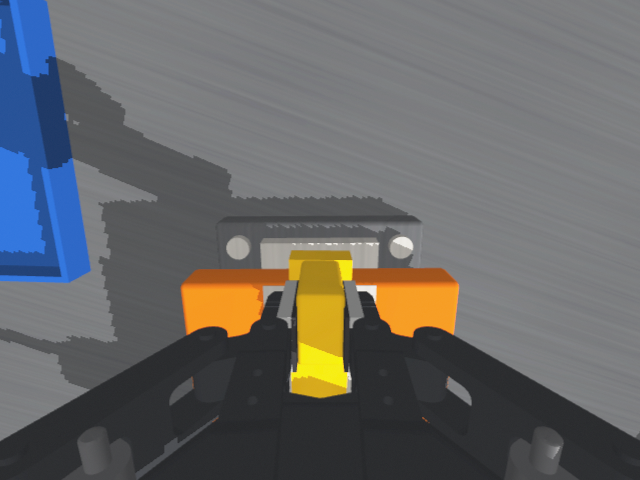

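Call:
{"name": "drive_tool", "arguments": {"translation": [[0.02,0,0],[0.05,0,0],[0.07,0,0],[0.1,0,0],[0.12,0,0],[0.15,0,0],[0.17,0,0],[0.2,0,0],[0.22,0,0],[0.25,0,0],[0.27,0,0],[0.3,0,0],[0.32,0,0],[0.35,0,0],[0.37,0,0],[0.4,0,0],[0.42,0,0],[0.45,0,0],[0.47,0,0],[0.5,0,0]], "turn": [-0.045,0,0.045,0,-0.045,0,0.045,0,-0.045,0,0.045,0,-0.045,0,0.045,0,-0.045,0,0.045,0], "hand": [0.1,0.1,0.1,0.1,0.1,0.1,0.1,0.1,0.1,0.1,0.1,0.1,0.1,0.1,0.1,0.1,0.1,0.1,0.1,0.1]}}

```text
clock: 7.67
eef_pos: [0.4763, -0.0799, 0.1005]
tool_rot: [[-0.945, -0.328, 0.002], [-0.328, 0.945, 0.0], [-0.002, -0.0, -1.0]]
force: [6.0, -6.6, -2.4]
gripper_width: 0.0172
```

```bash
python3 st.py w6
```

```text
t 7.67 bedxy [ 0.4228 -0.2333] z 0.1005 yaw-bed -0.0041 F bed [ 3.4336 -8.1901] -2.421052637313984 tz -0.8555222517469194 w 0.017183586160925315
slide edge L/R med mm 429.1999999999984 429.29999999999836 all [429.8 429.  429.4 429.  429.2 429.2 429.4 429.6 429.2 429.  430.6 429.
 429.  429.  429.2 429.  430.6 430.  429.4 429.4]
base edge med 411.3999999999982 [402.2 411.8 410.  412.  402.2 415.  415.  415.2 411.6 411.4 411.4 411.4
 411.4 411.6 411.4 411.4 414.6 411.4 414.8 402.6 413.  411.2 413.2 403.6]
```

Call:
{"name": "drive_tool", "arguments": {"translation": [[0.02,0,0],[0.04,0,0],[0.06,0,0],[0.08,0,0],[0.1,0,0],[0.12,0,0],[0.14,0,0],[0.16,0,0],[0.18,0,0],[0.2,0,0],[0.22,0,0],[0.24,0,0],[0.26,0,0],[0.28,0,0],[0.3,0,0],[0.32,0,0],[0.34,0,0],[0.36,0,0],[0.38,0,0],[0.4,0,0]], "turn": [-0.048,0,0.048,0,-0.048,0,0.048,0,-0.048,0,0.048,0,-0.048,0,0.048,0,-0.048,0,0.048,0], "hand": [0.1,0.1,0.1,0.1,0.1,0.1,0.1,0.1,0.1,0.1,0.1,0.1,0.1,0.1,0.1,0.1,0.1,0.1,0.1,0.1]}}

```text
clock: 9.38
eef_pos: [0.4724, -0.0812, 0.1005]
tool_rot: [[-0.945, -0.328, 0.002], [-0.328, 0.945, 0.0], [-0.002, -0.0, -1.0]]
force: [5.3, -7.7, -2.2]
gripper_width: 0.0169
```

```bash
python3 st.py w7
```

```text
t 9.38 bedxy [ 0.4187 -0.2333] z 0.1005 yaw-bed -0.0042 F bed [ 2.4594 -8.9864] -2.24580593252814 tz -0.9357129582859363 w 0.016896898288712943
slide edge L/R med mm 428.99999999999847 428.99999999999847 all [429.4 429.  429.  428.8 429.8 428.8 428.6 429.  429.  429.  428.8 428.8
 429.  429.  430.6 428.8 429.  429.  429.2 429. ]
base edge med 411.3999999999982 [401.8 411.6 409.6 412.  401.8 415.  415.  415.  410.4 410.2 410.4 410.4
 410.6 410.6 416.6 416.6 414.4 414.6 415.  402.4 413.  411.2 413.2 403. ]
```

Call:
{"name": "drive_tool", "arguments": {"translation": [[0.02,0,0],[0.04,0,0],[0.06,0,0],[0.08,0,0],[0.1,0,0],[0.12,0,0],[0.14,0,0],[0.16,0,0],[0.18,0,0],[0.2,0,0],[0.22,0,0],[0.24,0,0],[0.26,0,0],[0.28,0,0],[0.3,0,0],[0.32,0,0],[0.34,0,0],[0.36,0,0],[0.38,0,0],[0.4,0,0]], "turn": [-0.048,0,0.048,0,-0.048,0,0.048,0,-0.048,0,0.048,0,-0.048,0,0.048,0,-0.048,0,0.048,0], "hand": [0.1,0.1,0.1,0.1,0.1,0.1,0.1,0.1,0.1,0.1,0.1,0.1,0.1,0.1,0.1,0.1,0.1,0.1,0.1,0.1]}}

```text
clock: 11.1
eef_pos: [0.4686, -0.0826, 0.1005]
tool_rot: [[-0.945, -0.328, 0.002], [-0.328, 0.945, 0.0], [-0.001, -0.0, -1.0]]
force: [5.0, -7.7, -1.0]
gripper_width: 0.0174
```

Call:
{"name": "drive_tool", "arguments": {"translation": [[0.02,0,0],[0.04,0,0],[0.06,0,0],[0.08,0,0],[0.1,0,0],[0.12,0,0],[0.14,0,0],[0.16,0,0],[0.18,0,0],[0.2,0,0],[0.22,0,0],[0.24,0,0],[0.26,0,0],[0.28,0,0],[0.3,0,0],[0.32,0,0],[0.34,0,0],[0.36,0,0],[0.38,0,0],[0.4,0,0]], "turn": [-0.048,0,0.048,0,-0.048,0,0.048,0,-0.048,0,0.048,0,-0.048,0,0.048,0,-0.048,0,0.048,0], "hand": [0.1,0.1,0.1,0.1,0.1,0.1,0.1,0.1,0.1,0.1,0.1,0.1,0.1,0.1,0.1,0.1,0.1,0.1,0.1,0.1]}}

```text
clock: 12.77
eef_pos: [0.4649, -0.0839, 0.1005]
tool_rot: [[-0.945, -0.328, 0.002], [-0.328, 0.945, 0.0], [-0.002, -0.0, -1.0]]
force: [4.6, -8.3, -1.4]
gripper_width: 0.0174
```

```bash
python3 st.py w8
```

```text
t 12.77 bedxy [ 0.4107 -0.2333] z 0.1005 yaw-bed -0.0041 F bed [ 1.5849 -9.3977] -1.3636470192381747 tz -0.9260551774381273 w 0.017374605454907703
slide edge L/R med mm 428.69999999999845 428.69999999999845 all [429.2 429.4 428.8 428.6 428.6 428.2 429.  429.  428.6 428.2 429.8 430.
 428.  428.  428.4 428.4 429.4 428.8 429.8 428.6]
base edge med 408.99999999999847 [401.2 411.6 409.2 411.4 401.2 410.8 415.  415.  402.2 402.  402.4 402.
 402.4 402.6 408.6 408.8 415.2 414.8 414.8 402.2 409.8 410.8 412.8 402.4]
```

Call:
{"name": "drive_tool", "arguments": {"translation": [[0.02,0,0],[0.04,0,0],[0.06,0,0],[0.08,0,0],[0.1,0,0],[0.12,0,0],[0.14,0,0],[0.16,0,0],[0.18,0,0],[0.2,0,0],[0.22,0,0],[0.24,0,0],[0.26,0,0],[0.28,0,0],[0.3,0,0],[0.32,0,0],[0.34,0,0],[0.36,0,0],[0.38,0,0],[0.4,0,0]], "turn": [-0.048,0,0.048,0,-0.048,0,0.048,0,-0.048,0,0.048,0,-0.048,0,0.048,0,-0.048,0,0.048,0], "hand": [0.1,0.1,0.1,0.1,0.1,0.1,0.1,0.1,0.1,0.1,0.1,0.1,0.1,0.1,0.1,0.1,0.1,0.1,0.1,0.1]}}

```text
clock: 14.48
eef_pos: [0.4611, -0.0852, 0.1005]
tool_rot: [[-0.945, -0.328, 0.002], [-0.328, 0.945, 0.0], [-0.002, -0.0, -1.0]]
force: [5.6, -7.6, -0.9]
gripper_width: 0.0173
```

Call:
{"name": "drive_tool", "arguments": {"translation": [[0.02,0,0],[0.04,0,0],[0.06,0,0],[0.08,0,0],[0.1,0,0],[0.12,0,0],[0.14,0,0],[0.16,0,0],[0.18,0,0],[0.2,0,0],[0.22,0,0],[0.24,0,0],[0.26,0,0],[0.28,0,0],[0.3,0,0],[0.32,0,0],[0.34,0,0],[0.36,0,0],[0.38,0,0],[0.4,0,0]], "turn": [-0.048,0,0.048,0,-0.048,0,0.048,0,-0.048,0,0.048,0,-0.048,0,0.048,0,-0.048,0,0.048,0], "hand": [0.1,0.1,0.1,0.1,0.1,0.1,0.1,0.1,0.1,0.1,0.1,0.1,0.1,0.1,0.1,0.1,0.1,0.1,0.1,0.1]}}

```text
clock: 16.15
eef_pos: [0.4573, -0.0865, 0.1005]
tool_rot: [[-0.945, -0.328, 0.002], [-0.328, 0.945, 0.0], [-0.002, -0.0, -1.0]]
force: [5.3, -7.7, -1.2]
gripper_width: 0.0171
```

```bash
python3 st.py w9
```

```text
t 16.15 bedxy [ 0.4027 -0.2333] z 0.1005 yaw-bed -0.0039 F bed [ 2.4247 -8.9931] -1.1669592238849995 tz -0.9306526442025415 w 0.017085024515100557
slide edge L/R med mm 427.89999999999856 427.9999999999985 all [428.8 428.2 427.8 427.8 427.8 428.  427.8 427.8 428.  428.6 429.4 428.2
 429.  429.6 427.8 427.8 427.8 428.4 427.8 427.8]
base edge med 405.0999999999989 [400.6 411.4 408.4 411.  400.6 410.2 415.  410.2 400.2 400.2 400.  400.
 400.2 400.2 400.6 400.8 410.4 410.4 415.  401.6 409.4 410.6 412.6 401.8]
```

View pics/w9.png

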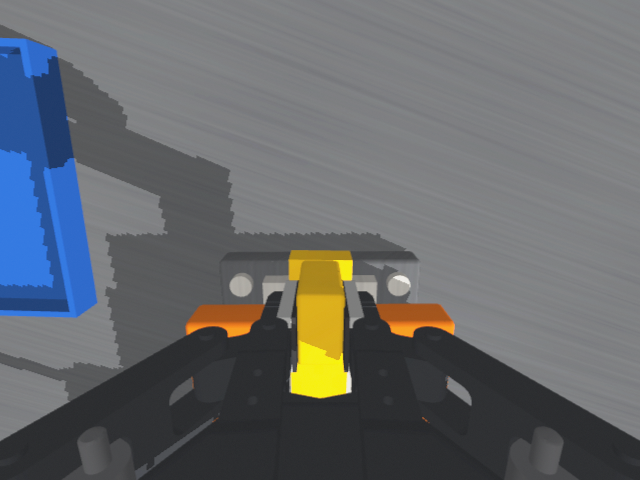

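Call:
{"name": "drive_tool", "arguments": {"translation": [[0.02,0,0],[0.04,0,0],[0.06,0,0],[0.08,0,0],[0.1,0,0],[0.12,0,0],[0.14,0,0],[0.16,0,0],[0.18,0,0],[0.2,0,0],[0.22,0,0],[0.24,0,0],[0.26,0,0],[0.28,0,0],[0.3,0,0],[0.32,0,0],[0.34,0,0],[0.36,0,0],[0.38,0,0],[0.4,0,0]], "turn": [-0.048,0,0.048,0,-0.048,0,0.048,0,-0.048,0,0.048,0,-0.048,0,0.048,0,-0.048,0,0.048,0], "hand": [0.1,0.1,0.1,0.1,0.1,0.1,0.1,0.1,0.1,0.1,0.1,0.1,0.1,0.1,0.1,0.1,0.1,0.1,0.1,0.1]}}

```text
clock: 17.87
eef_pos: [0.4531, -0.0883, 0.1004]
tool_rot: [[-0.945, -0.327, 0.001], [-0.327, 0.945, -0.001], [-0.0, -0.001, -1.0]]
force: [0.1, -1.2, 0.7]
gripper_width: 0.0173
```

```bash
python3 st.py w10; python3 - <<'E'
from h import *
for n,(a,b,d,e) in {"side":(190,300,270,400),"scene":(225,335,250,380)}.items():
    c=cap(n);cv2.imwrite(f"pics/{n}10.png",cv2.resize(c["img"][a:b,d:e,::-1],None,fx=4.5,fy=4.5,interpolation=cv2.INTER_CUBIC))
E
```

```text
t 17.87 bedxy [ 0.3982 -0.2335] z 0.1004 yaw-bed -0.0044 F bed [-0.2753 -1.1883] 0.7225988451262558 tz -0.10971008925724424 w 0.017287749125757586
slide edge L/R med mm 429.5999999999984 428.69999999999845 all [430.6 431.  430.2 436.8 422.6 430.2 429.  427.6 427.8 427.  428.  427.8
 429.4 427.2 420.8 436.2 430.2 431.6 431.6 426.4]
base edge med 409.79999999999836 [400.4 410.8 408.2 411.  400.6 410.2 410.  409.8 396.2 396.2 416.6 416.6
 396.2 396.2 396.2 396.2 409.8 409.8 415.  401.4 412.6 410.6 412.4 401.8]
```

View pics/side10.png

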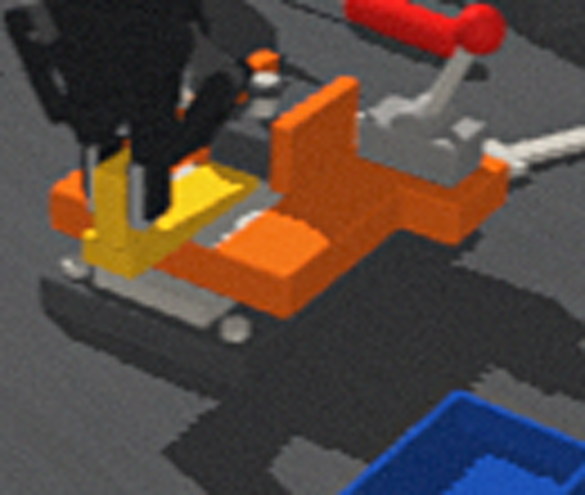

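View pics/scene10.png

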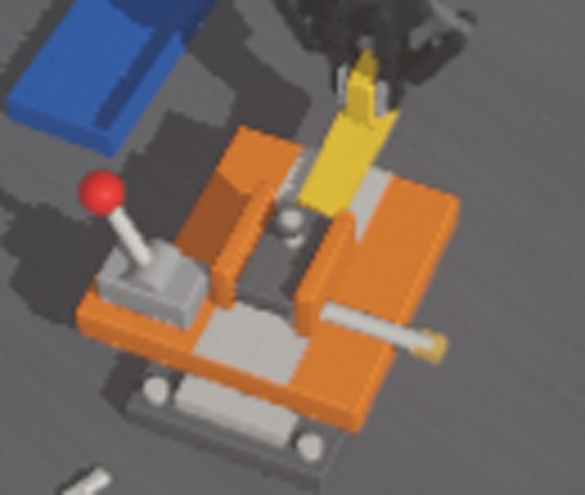

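Call:
{"name": "drive_tool", "arguments": {"translation": [[0.05,0,0],[0.1,0,0],[0.2,0,0],[0.4,0,-0.05],[0.8,0,-0.2],[1.5,0,-0.5],[3,0,-1],[3,0,-2],[3,0,-2],[3,0,-2]], "turn": [0,0,0,0,0,0,0,0,0,0], "hand": [0.1,0.1,0.1,0.1,0.1,0.1,0.1,0.1,0.1,0.1]}}

```text
clock: 18.85
eef_pos: [0.4248, -0.0981, 0.1203]
tool_rot: [[-0.944, -0.331, 0.001], [-0.331, 0.944, -0.0], [-0.001, -0.001, -1.0]]
force: [-0.1, -0.5, -2.3]
gripper_width: 0.0168
```

```bash
python3 st.py w11 | head -1; python3 - <<'E'
from h import *
for n,(a,b,d,e) in {"side":(190,300,270,400)}.items():
    c=cap(n);cv2.imwrite(f"pics/{n}11.png",cv2.resize(c["img"][a:b,d:e,::-1],None,fx=4.5,fy=4.5,interpolation=cv2.INTER_CUBIC))
E
```

```text
t 18.85 bedxy [ 0.3682 -0.2335] z 0.1203 yaw-bed -0.0008 F bed [-0.2634 -0.475 ] -2.3245353058825566 tz -0.014397269107518868 w 0.01682750971169889
```

View pics/side11.png

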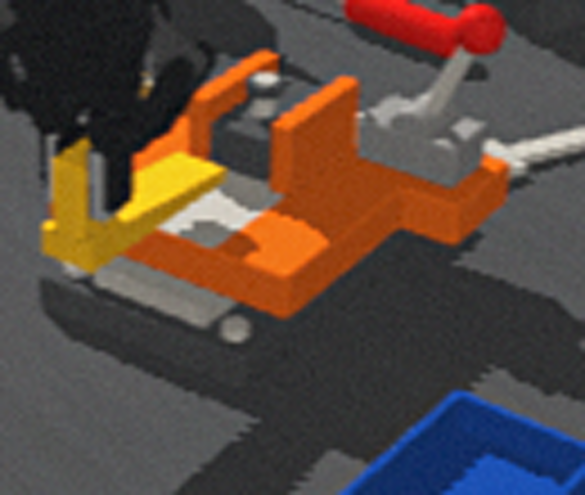

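View pics/w11.png

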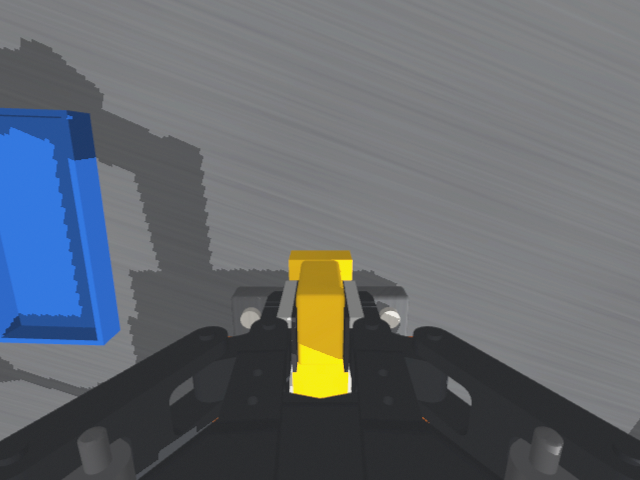

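Call:
{"name": "drive_tool", "arguments": {"translation": [[0,0,-3],[0,0,-6],[1,-3,-7],[2,-6,-7],[3,-9,-7],[4,-12,-7],[4.75,-16,-7],[4.75,-19.86,-7],[4.75,-19.86,-7],[4.75,-19.86,-7],[4.75,-19.86,-7]], "turn": [0,0,0.023,0.023,0.023,0.023,0.023,0.023,0.023,0.023,0.023], "hand": [0.1,0.1,0.1,0.1,0.1,0.1,0.1,0.1,0.1,0.1,0.1]}}

```text
clock: 19.87
eef_pos: [0.4454, -0.3009, 0.1889]
tool_rot: [[-0.951, -0.309, -0.002], [-0.309, 0.951, 0.001], [0.001, 0.002, -1.0]]
force: [0.7, 0.2, -1.9]
gripper_width: 0.017
```

```bash
python3 st.py w12 | head -1; python3 -c "
from h import *
cap('side','side12.png')"
```

```text
t 19.87 bedxy [ 0.3205 -0.4315] z 0.1889 yaw-bed -0.0237 F bed [ 0.7125 -0.0003] -1.917082427347567 tz -0.015213648393811147 w 0.01700507542937042
```

View pics/w12.png

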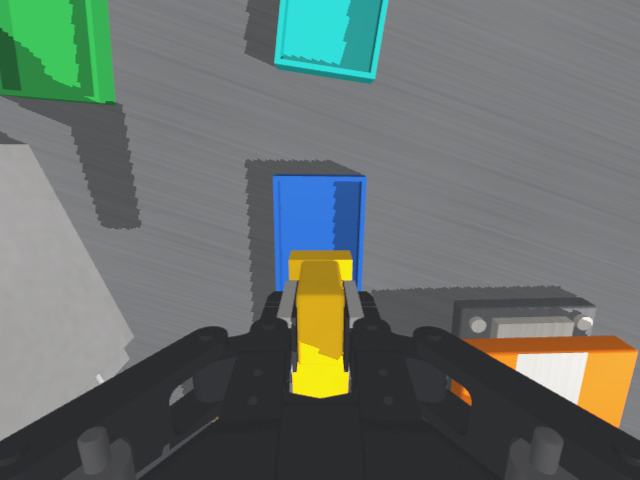

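View pics/side12.png

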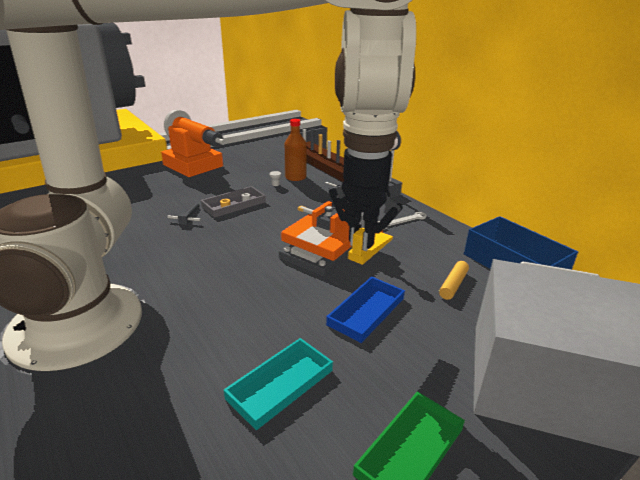

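```bash
python3 - <<'E'
from h import *
c=cap("wrist");s=robot.read_state();X=plane(c,[(273,175.5),(365,175.5),(362,285),(276,285)],.022)
print((X-s["eef_pos"])@s["tool_rot"]*1e3)
E
```

```text
[[ 43.30663399 -39.72412434 167.99478141]
 [ 43.23788329  38.79692292 167.98585384]
 [-57.60617724  39.52876551 168.00300023]
 [-57.52716701 -40.77775438 168.0121293 ]]
```

Call:
{"name": "drive_tool", "arguments": {"translation": [[0,0,3],[0,0,6],[0,0,9],[0,0,11],[0,0,12.5],[0,0,13.5],[0,0,14],[0,0,14.3],[0,0,14.4],[0,0,14.4],[0,0,14.4]], "turn": [0,0,0,0,0,0,0,0,0,0,0], "hand": [0.1,0.1,0.1,0.1,0.1,0.1,0.1,0.1,0.1,0.1,0.1]}}

```text
clock: 20.93
eef_pos: [0.4461, -0.3014, 0.0468]
tool_rot: [[-0.951, -0.31, 0.001], [-0.31, 0.951, -0.001], [-0.001, -0.001, -1.0]]
force: [-0.3, -0.0, -2.2]
gripper_width: 0.0172
```

```bash
python3 st.py w13 | head -1
```

```text
t 20.93 bedxy [ 0.3209 -0.4322] z 0.0468 yaw-bed -0.0232 F bed [-0.3167  0.0818] -2.1861508453854066 tz -0.0011829647047356274 w 0.01716530419967435
```

View pics/w13.png

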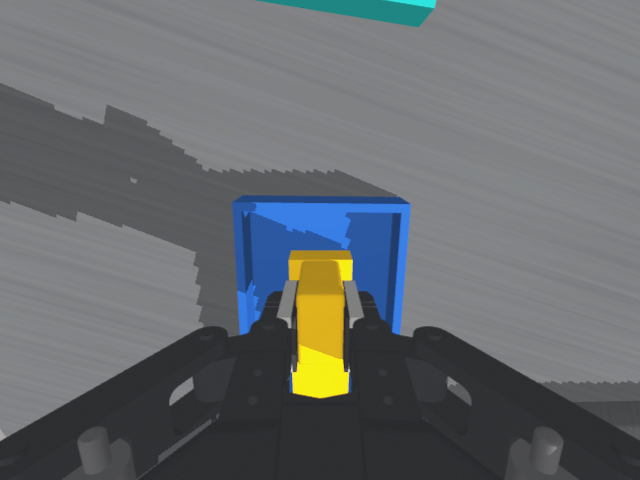

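Call:
{"name": "drive_tool", "arguments": {"translation": [[0,0,0.1],[0,0,0.2],[0,0,0.25],[0,0,0.25],[0,0,0.25]], "turn": [0,0,0,0,0], "hand": [0.1,0.1,0.1,0.1,0.1]}}

```text
clock: 21.4
eef_pos: [0.4459, -0.3013, 0.0444]
tool_rot: [[-0.951, -0.309, 0.001], [-0.309, 0.951, -0.001], [-0.001, -0.001, -1.0]]
force: [-2.9, -0.4, 5.6]
gripper_width: 0.0172
```

Call:
{"name": "drive_tool", "arguments": {"translation": [[0,0,-0.1],[0,0,-0.1],[0,0,-0.1],[0,0,-0.1],[0,0,-0.1],[0,0,-0.1],[0,0,-2],[0,0,-5],[0,0,-8],[0,0,-11],[0,0,-14],[0,0,-14],[0,0,-14]], "turn": [0,0,0,0,0,0,0,0,0,0,0,0,0], "hand": [0.2,0.3,0.4,0.5,0.5,0.5,0.5,0.5,0.5,0.5,0.5,0.5,0.5]}}

```text
clock: 22.48
eef_pos: [0.4464, -0.3016, 0.1851]
tool_rot: [[-0.951, -0.31, 0.003], [-0.31, 0.951, -0.002], [-0.002, -0.003, -1.0]]
force: [0.1, -0.3, -0.8]
gripper_width: 0.0426
```

```bash
python3 st.py w14 | head -1; python3 - <<'E'
from h import *
c=cap('side');cv2.imwrite("pics/side14.png",cv2.resize(c["img"][180:350,270:440,::-1],None,fx=3.5,fy=3.5,interpolation=cv2.INTER_CUBIC))
c=cap('scene');cv2.imwrite("pics/scene14.png",cv2.resize(c["img"][200:340,220:400,::-1],None,fx=4.28,fy=4.28,interpolation=cv2.INTER_CUBIC))
E
```

```text
t 22.48 bedxy [ 0.3211 -0.4326] z 0.1851 yaw-bed -0.0233 F bed [-0.0459 -0.2847] -0.764632880124354 tz -0.020999473105875487 w 0.04264761486388809
```

View pics/w14.png

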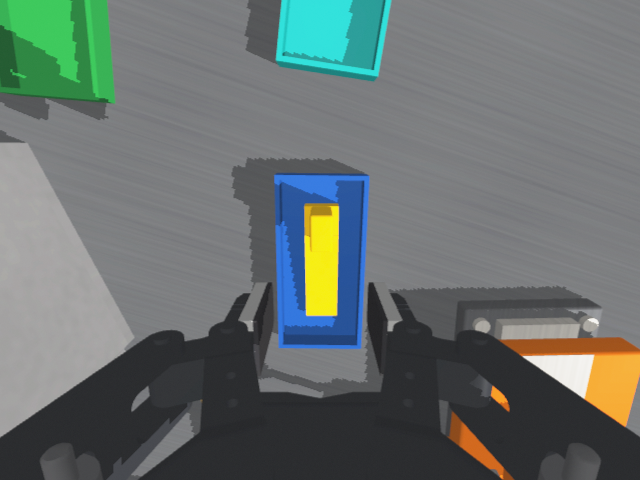

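View pics/side14.png

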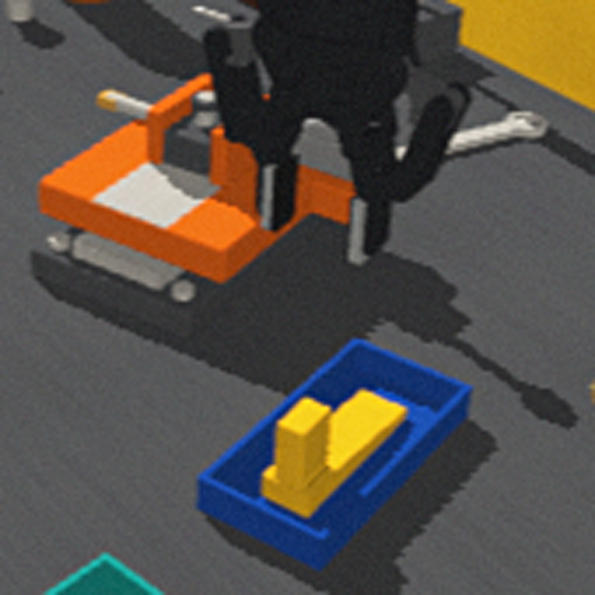

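View pics/scene14.png

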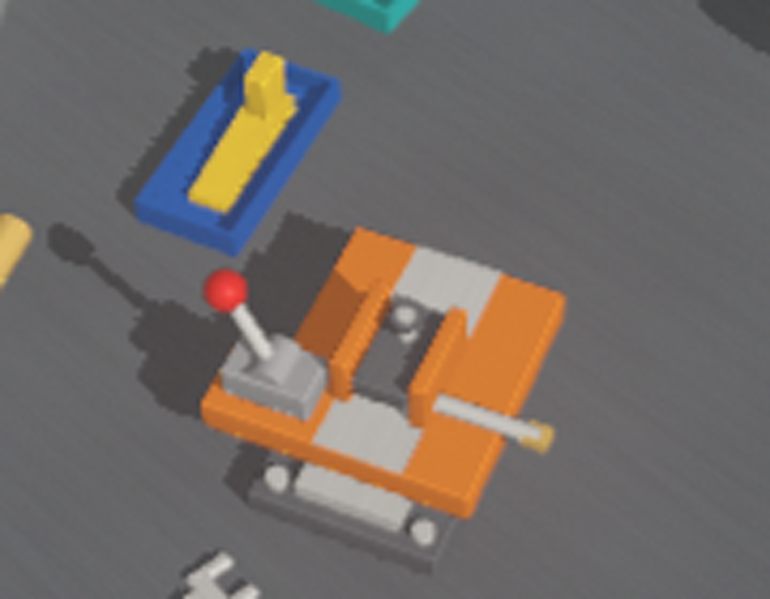

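The wedge lies flat in the blue tray: in the wrist view its body spans about (305–338, 204–316), inside a rim of (275–368, 175–348). Next I move to the outer side of the red ball.

Call:
{"name": "drive_tool", "arguments": {"translation": [[-3,0.7,0],[-6,1.4,0],[-9,2.1,0],[-12,2.8,0],[-15,3.4,0],[-18,4,0],[-21,4.6,0],[-24,5.2,0],[-25,5.3,0],[-25,5.3,0],[-25,5.3,0]], "turn": [-0.023,-0.023,-0.023,-0.023,-0.023,-0.023,-0.023,-0.023,-0.023,-0.023,-0.023], "hand": [0,0,0,0,0,0,0,0,0,0,0]}}

```text
clock: 23.55
eef_pos: [0.6666, -0.173, 0.1813]
tool_rot: [[-0.943, -0.332, -0.003], [-0.332, 0.943, 0.001], [0.003, 0.002, -1.0]]
force: [-0.2, -0.2, 0.5]
gripper_width: 0.0001
```

```bash
python3 st.py w15 | head -1; python3 - <<'E'
from h import *
c=cap('side');cv2.imwrite("pics/side15.png",cv2.resize(c["img"][150:320,270:440,::-1],None,fx=3.5,fy=3.5,interpolation=cv2.INTER_CUBIC))
E
```

```text
t 23.55 bedxy [ 0.5715 -0.3842] z 0.1813 yaw-bed 0.0005 F bed [-0.2969 -0.1593] 0.49434688098982116 tz 0.03323185095661512 w 7.839034554728611e-05
```

View pics/w15.png

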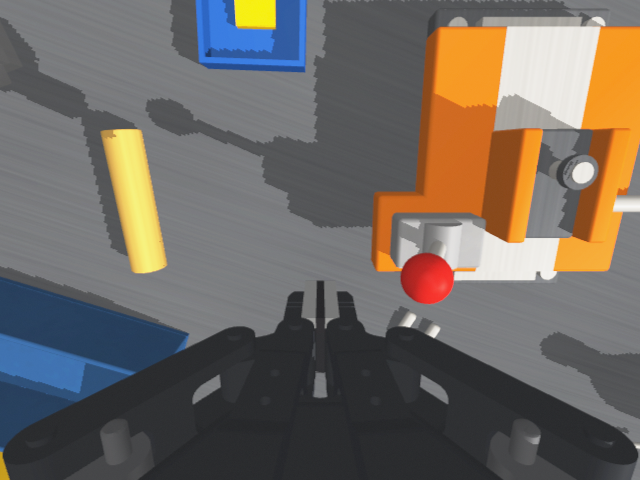

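View pics/side15.png

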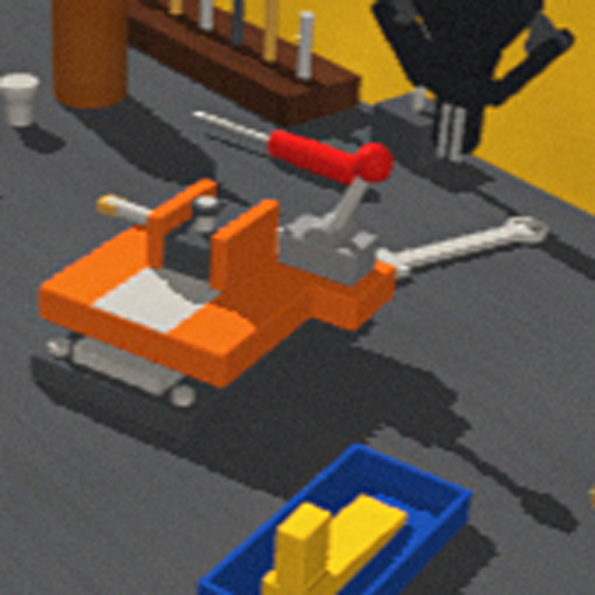

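```bash
python3 - <<'E'
from h import *
np.set_printoptions(precision=1,suppress=True)
c=cap("wrist");s=robot.read_state()
I=c["img"].astype(int);m=((I[:,:,0]-I[:,:,1]>110)&(I[:,:,1]<80)&(I[:,:,2]<80)).astype(np.uint8)[200:330,380:480]
M=cv2.moments(m,True);uv=(M["m10"]/M["m00"]+380,M["m01"]/M["m00"]+200);print(uv,M["m00"])
for z in (.142,.146,.15): print(z,((plane(c,[uv],z)-s["eef_pos"])@s["tool_rot"]*1e3))
for n,(y,x) in {}.items(): pass
E
```

```text
(427.58700209643604, 278.7625786163522) 1908.0
0.142 [[ 0.5 57.1 41.1]]
0.146 [[ 2.1 55.7 37.1]]
0.15 [[ 3.8 54.4 33.1]]
```

Call:
{"name": "drive_tool", "arguments": {"translation": [[0.2,0,1.7],[0.2,0,3.4],[0.2,0,3.4],[0.2,1,3.4],[0.2,2,3.4],[0.2,3,3.4],[0.2,3.8,3.4],[0.2,4.5,3.4],[0.2,5.2,3.4],[0.2,5.9,3.4],[0.2,6.6,3.4],[0.2,7.3,3.4],[0.2,8,3.4],[0.2,8.5,3.4],[0.2,8.8,3.4],[0.2,8.8,3.4]], "turn": [0,0,0,0,0,0,0,0,0,0,0,0,0,0,0,0], "hand": [0,0,0,0,0,0,0,0,0,0,0,0,0,0,0,0]}}

```text
clock: 25.03
eef_pos: [0.6357, -0.0902, 0.1492]
tool_rot: [[-0.943, -0.332, -0.0], [-0.332, 0.943, 0.0], [0.0, 0.0, -1.0]]
force: [-0.0, -0.7, 0.3]
gripper_width: -0.0001
```

```bash
python3 st.py w16 | head -1; python3 - <<'E'
from h import *
c=cap('side');cv2.imwrite("pics/side16.png",cv2.resize(c["img"][150:320,270:440,::-1],None,fx=3.5,fy=3.5,interpolation=cv2.INTER_CUBIC))
E
```

```text
t 25.03 bedxy [ 0.5698 -0.2959] z 0.1492 yaw-bed 0.0003 F bed [-0.2559 -0.6145] 0.27179943513554433 tz 0.05419086595276483 w -0.00012503526227624387
```

View pics/w16.png

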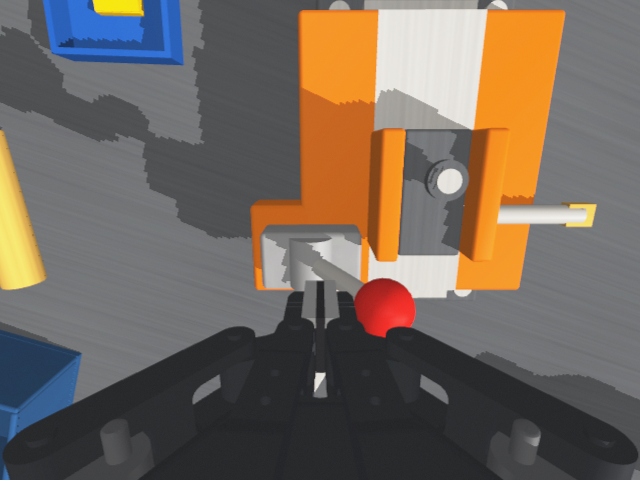

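View pics/side16.png

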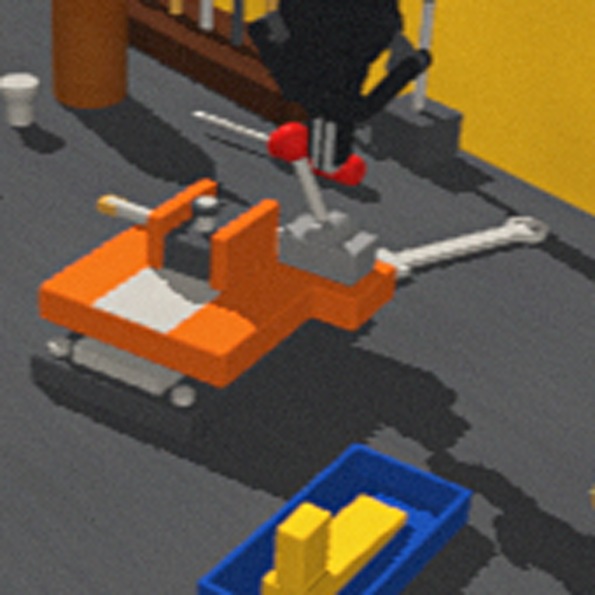

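Lever is past vertical with no stop force yet, so I'll creep further.

Call:
{"name": "drive_tool", "arguments": {"translation": [[0,0.2,0],[0,0.4,0],[0,0.6,0],[0,0.8,0],[0,0.8,0],[0,0.8,0]], "turn": [0,0,0,0,0,0], "hand": [0,0,0,0,0,0]}}

```text
clock: 25.63
eef_pos: [0.6345, -0.0874, 0.1494]
tool_rot: [[-0.945, -0.328, 0.003], [-0.328, 0.945, -0.007], [-0.0, -0.008, -1.0]]
force: [8.4, -19.7, -3.6]
gripper_width: -0.0002
```

```bash
cat > lk.py <<'E'
from h import *
s=robot.read_state();c=cap("wrist","w17.png");I=c["img"].astype(int);m=((I[:,:,0]-I[:,:,1]>110)&(I[:,:,1]<80)&(I[:,:,2]<80)).astype(np.uint8)
m[:240]=0;k=cv2.connectedComponentsWithStats(m);i=k[2][1:,4].argmax()+1;print(k[2][i])
x,y,w,h,_=k[2][i];uv=(x+w/2,y+h/2)
A=np.array([[.9434,.3316],[-.3316,.9434]])
for z in(.14,.145,.15): print(z,A@plane(c,[uv],z)[0,:2])
E
python3 st.py;python3 lk.py
```

```text
t 25.63 bedxy [ 0.5697 -0.2928] z 0.1494 yaw-bed -0.0035 F bed [  1.3622 -21.3932] -3.610804440395693 tz -0.009424304096709926 w -0.0001528375299096246
[ 354  280   57   57 2387]
0.14 [ 0.57029172 -0.26527475]
0.145 [ 0.56772612 -0.26624022]
0.15 [ 0.56516051 -0.26720569]
```

The 21 N at the ball with no further travel means the lever is at its stop. I'll retract.

Call:
{"name": "drive_tool", "arguments": {"translation": [[0,-1,0],[0,-3,0],[0,-5,0],[0,-6,-3],[0,-7,-6],[0,-9,-8],[0,-11,-9],[0,-11,-9],[0,-11,-9]], "turn": [0,0,0,0,0,0,0,0,0], "hand": [0,0,0,0,0,0,0,0,0]}}

```text
clock: 26.43
eef_pos: [0.67, -0.188, 0.2391]
tool_rot: [[-0.944, -0.33, 0.0], [-0.33, 0.944, 0.0], [-0.0, 0.0, -1.0]]
force: [-0.5, -0.3, -0.1]
gripper_width: 0.0002
```

```bash
python3 st.py w18|head -1; python3 - <<'E'
from h import *
a=cap('scene');b=cap('side')
cv2.imwrite("pics/side18.png",cv2.resize(b["img"][170:340,270:440,::-1],None,fx=3.5,fy=3.5,interpolation=cv2.INTER_CUBIC))
cv2.imwrite("pics/scene18.png",cv2.resize(a["img"][200:340,220:400,::-1],None,fx=4.28,fy=4.28,interpolation=cv2.INTER_CUBIC))
E
```

```text
t 26.43 bedxy [ 0.5697 -0.3995] z 0.2391 yaw-bed -0.0017 F bed [-0.6109 -0.144 ] -0.10723029121339955 tz -0.0017091957940405785 w 0.00015159739913396105
```

View pics/side18.png

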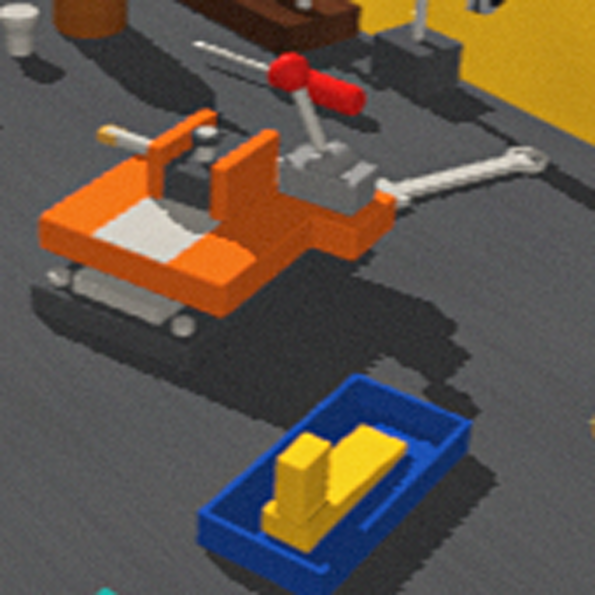

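View pics/scene18.png

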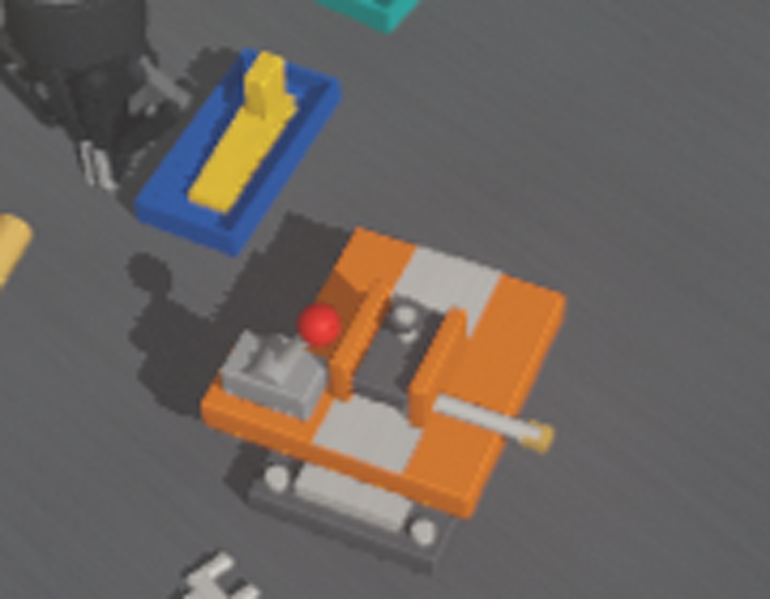

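View pics/w18.png

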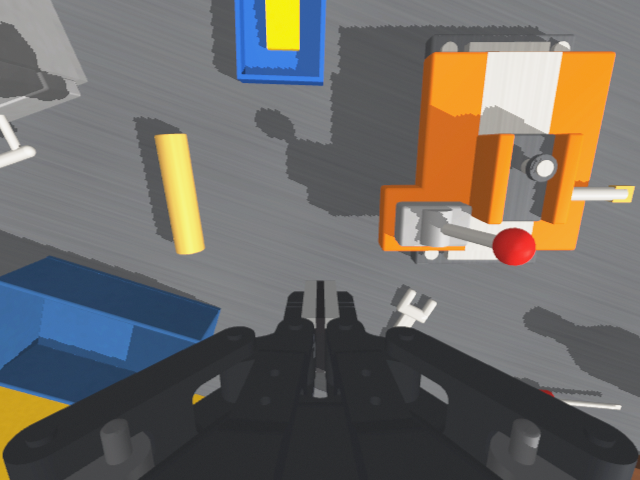

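```bash
python3 - <<'E'
from h import *
from scipy.optimize import least_squares
np.set_printoptions(precision=4,suppress=True)
a=cap('scene');b=cap('side')
A=np.array([[.9434,.3316],[-.3316,.9434]])
def ball(I,r):
    I=I.astype(int);y0,y1,x0,x1=r;m=((I[:,:,0]>2.2*I[:,:,1])&(I[:,:,0]>2.2*I[:,:,2])&(I[:,:,0]>90))[y0:y1,x0:x1];ys,xs=np.nonzero(m);return (xs.min()+xs.max())/2+x0,(ys.min()+ys.max())/2+y0,len(xs),xs.max()-xs.min(),ys.max()-ys.min()
s0=cv2.imread("pics/scene0.png")[:,:,::-1]
print(ball(s0,(255,285,260,285)),ball(a["img"],(265,285,285,305)))
u1=ball(a["img"],(265,285,285,305))[:2]; u0=ball(s0,(255,285,260,285))[:2]
p0=tri(a,u0,b,np.array([438,24])/3.75+[260,190]);p1=tri(a,u1,b,np.array([288,72])/3.5+[270,170])
for p in(p0,p1):print(A@p[:2],p[2])
d=(A@(p1-p0)[:2])[1];dz=(p1-p0)[2];print(d,dz)
f=lambda v:[.07*(np.sin(v[1])-np.sin(v[0]))-d,.07*(np.cos(v[1])-np.cos(v[0]))-dz]
print(least_squares(f,[-.45,.5]).x)
E
```

```text
(np.float64(272.0), np.float64(268.0), 68, np.int64(8), np.int64(8)) (np.float64(294.5), np.float64(275.5), 81, np.int64(9), np.int64(9))
[ 0.5683 -0.3315] 0.145109581866599
[ 0.5661 -0.2682] 0.14300399814861092
0.06326527474651562 -0.00210558371798808
[-0.4359  0.5024]
```

```bash
python3 - <<'E'
from h import *
a=cap('scene');b=cap('side')
S=lambda p:np.array(p)/4.283+[220,200]
print(tri(a,S((404,313)),b,np.array([261,62])/3.75+[260,190]),tri(a,S((404,317)),b,np.array([206,134])/3.5+[270,170]))
c=b["img"][195:260,270:360,::-1];o=cv2.imread("pics/side0.png")[195:260,270:360]
cv2.imwrite("pics/cmp.png",cv2.resize(np.hstack([o,c]),None,fx=4.4,fy=4.4,interpolation=cv2.INTER_CUBIC))
E
```

```text
[ 0.56714699 -0.05021643  0.11074859] [ 0.5663239  -0.05000276  0.10616964]
```

View pics/cmp.png

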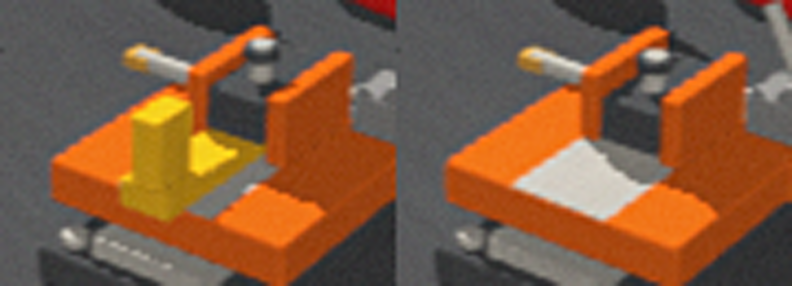

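```bash
python3 -c "
from cell import robot
print(robot.sign_off())"
```

```text
the job is handed in; nothing more can be done
None
```

I worked the wedge out with ±0.045–0.048 rad side swings and a pull of about 0.2 mm per step. I then laid it in the blue tray, threw the red lever over and handed the job in at about 26.5 s of the 67 s.

**Last checks:**
- **Wedge:** it lies flat with the grip up, well inside the blue tray walls. I judged this from the wrist, side and scene views.
- **Lock lever:** the ball positions put it at +0.50 rad from upright, so about 1.0 of travel. The push had met the stop, at 21 N.
- **Robot:** it is clear of everything, and the force reading is about 0.

**Less certain:**
- **Clamp:** I could not read the joint directly. The knob measured about 4.6 mm lower against 6 mm nominal, which is below the 5 mm limit, though the method is only good to about 1 mm. The side picture shows the clamp down, and the swing force vanished when the wedge came free.
- **Slide:** its edge read about 2 mm lower in the wrist images over the pull, but the fixed bed's edge drifted by a similar amount. I take the real drag as roughly 1 mm or less, well under 8 mm. The reading after the wedge came free was too scattered to use.

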